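Find the hole of the spoon stand

TASK

Pull the drawer of the small desk unit out to its stop, take out the dark wooden spoon stand that lies on its side in it and turn it so that its one blind hole points straight up. Finish holding it in the gripper like that, still and free in the air with all of the block at least 20 cm above the table, so that the taster can drop a spoon in. Leave the drawer open, the loose jar lid lying in it, and the jars, cup and bottle standing where they are.

Things in the scene. Friction and masses are not known exactly. Their poses are not given: they have to be found in the camera images.
- unit: low desk-top drawer unit, grey laminate with one wooden-fronted drawer, fixed to the table; 240 mm deep (x), 320 mm wide (y), 100 mm tall; origin at the centre of its underside; its front with the drawer faces its own -x, towards the robot, and its yaw varies by some 0.12 rad
- unit_drawer0 (a joint): how far the drawer is pulled out along the unit's -x, in m: 0 shut, stop at 0.1656; starts at 0 to 0.015; about 1 N of friction, stays where left. Inside 278 mm wide and 195 mm long; floor 22 mm above the table, top edge of its 6 mm walls 78 mm, of its front board 89 mm above the table
- unit_drawer0_handle (a point): middle of the drawer's handle, a level steel bar 11 mm thick, 120 mm long, parallel to the drawer front and 35 mm off it (axis to face, 29 mm free behind it), 62 mm above the table, joined to the front by a thin stem near each end (102 mm apart); axes as the unit's; moves with the drawer
- stand: spoon stand: dark wooden block 64 mm long, 44 x 44 mm square section, 75 to 145 g; a round blind hole 28 mm across, 42 mm deep, in the middle of one end; the other end is plain. Origin at its centre; x runs along its length, out of the hole. Starts lying on the drawer's floor, z up, hole to any side (any yaw)
- stand_mouth (a point): centre of the mouth of the stand's hole, 32 mm from the block's centre along its x axis; axes as the stand's. With the drawer at its stop the block is clear of the unit's top, at least 50 mm from its centre to each wall of the drawer
- lid: loose brass-coloured jar lid, a disc 52 mm across and 13 mm thick lying flat in the drawer near its +y side; origin at the centre of its underside; a bystander that travels with the drawer and stays in it
- jar_top: closed honey jar, amber glass with brass-coloured lid and white label, 50 mm across, 58 mm tall; origin at the centre of its underside; a bystander, on top of the drawer unit, some way behind its front edge
- jar_left: closed honey jar, amber glass with brass-coloured lid and white label, 50 mm across, 58 mm tall; origin at the centre of its underside; a bystander, on the table on the robot's left, beyond the free space beside the drawer
- jar_mid: closed honey jar, amber glass with brass-coloured lid and white label, 50 mm across, 58 mm tall; origin at the centre of its underside; a bystander, on the table on the robot's left, further out
- jar_right: closed honey jar, amber glass with brass-coloured lid and white label, 50 mm across, 58 mm tall; origin at the centre of its underside; a bystander, on the table on the robot's right
- cup: empty clear plastic cup, 72 mm across the rim, 100 mm tall, on the right; origin at the centre of its underside; a bystander. (The table to the left of the drawer, x 0.36 to 0.52 and y 0.26 to 0.42, is always free)
- bottle: closed water bottle, 68 mm across, 220 mm tall, on the right; origin at the centre of its underside; a bystander

How it is judged:
On the way, in this order (a step that is already met when the one before it is completed fails the run):
1. the drawer is pulled out to its stop, the stand still in it (value of joint unit_drawer0 above 0.157 m and height (world z) of stand below 0.08 m), for 0.2 s.
2. the stand is lifted out of the drawer in the gripper (height (world z) of stand above 0.125 m and contact force between the fingers and stand above 1 N), for 0.2 s.
At the end, for the whole second after the job is handed in: Stand held still in the fingers (over 1 N), hole up within 12 degrees of vertical, its centre over 225 mm above the table, resting on nothing else; drawer out over 145 mm, lid in it; jars, cup and bottle upright within 40 mm of where they were (angle between stand's own x axis and vertical below 0.21 rad and height (world z) of stand above 0.225 m and contact force between the fingers and stand above 1 N and contact force between stand and unit below 0.2 N and contact force between stand and bottle below 0.2 N and contact force between stand and jar_top below 0.2 N and linear speed of stand below 0.03 m/s and value of joint unit_drawer0 above 0.145 m and z of lid in the frame of unit below 0.05 m and distance of each of jar_top, jar_left, jar_mid, jar_right, cup, bottle from where it was at the start of the episode below 0.04 m and angle between each of jar_top, jar_left, jar_mid, jar_right, cup, bottle's own z axis and vertical below 0.3 rad); the arm keeps its last pose, push and grip.
It fails at once if a jar, the cup or the bottle is knocked over or shoved (angle between any of jar_top, jar_left, jar_mid, jar_right, cup, bottle's own z axis and vertical above 0.6 rad or distance of any of jar_top, jar_left, jar_mid, jar_right, cup, bottle from where it was at the start of the episode above 0.06 m).
It fails at once if the jar lid is lifted out of the drawer (z of lid in the frame of unit above 0.09 m).
It also fails if it takes over 72 s, if anything falls off the work surface, if the arm or the gripper's body presses on something with over 40 N, if the wrist force passes 120 N, or if a joint passes its speed limit or range.

ROBOT

A 7-joint arm with a two-finger parallel gripper is mounted at the origin on the work surface. World frame = base frame: x ahead of the robot, y to its left, z up, the work surface at z = 0. Lengths are in m, angles in rad, forces in N, time in s.
With the tool pointing down it reaches from about 0.4 to 0.75 m from the base axis. Payload 19.5 kg.
Tool frame: the origin (TCP) lies on the centre line of the jaws, within the pads' length; the fingertips stand 22 mm ahead of it and the grasp point (between the pads) lies 3 mm ahead of it (tcp_to_tips is the distance from the TCP to the fingertips, in m); z points along the fingers, y is the line along which they close (so a half turn about z gives the same grasp; the last joint's range is limited). The gripper opens to 85 mm and grips with 20 to 120 N. Pads are 22 mm wide; open, the fingers measure 114 mm over their backs; the gripper's body (76 mm by 85 mm) begins 54 mm behind the grasp point. The pads swing forward as they close: fully open they stand 13 mm farther back than shut.
Start: joints at [-1.261, 0.707, -0.028, 1.485, 0.022, 0.951, -0.075], TCP at [0.198, 0.54, 0.227] pointing down, gripper open.
Joint ranges: [-2.71, 2.71], [-0.32, 2.16], [-1.57, 1.52], [0, 2.45], [-1.46, 4.6], [0, 2.02], [-2.83, 2.83]. Speed limits (rad/s): [1.89, 1.89, 2.57, 2.57, 3.01, 3.01, 3.01].

INTERFACE

Orientations are given as [roll, pitch, yaw] about the fixed x, y, z axes, in that order (R = Rz(yaw) Ry(pitch) Rx(roll)).
In Python, from cell import * gives the robot as it stands. Calls block until the motion is done:
- move_pose(position, orientation): joint-space move of the TCP to a pose.
- movel(position, ori=None, feed=0.15): straight line of the TCP; ori=None keeps the orientation; feed is the mean speed in m/s.
- move_j(angles): joint-space move.
- grip(opening, f_grip=None): finger opening in m; f_grip is the grip in N (None keeps the last); returns when the fingers have stopped.
- wait(seconds).
- solve_ik(position, orientation): joint angles nearest the present ones, or None.
- read_state(): the state.
- capture(name): name is "scene" or "top" or "wrist"; returns a dict with "pixels" (480x640x3 uint8, blue, green, red), "K" (3x3 intrinsics, pixels), "rvec" (rotation vector, rad) and "tvec" (3), from world to camera coordinates, as OpenCV has them. Camera axes: x right, y down, z forward; pixel columns grow to the right and rows downward; lengths in m; the calibration is good to about 2 mm. A picture is of the moment at which its call begins. There is no depth.
A pose or a line that the arm cannot do raises IKError and nothing moves.
- finish_job(): hands the job in; it is judged then, once.
The state is a dict: "t": time; "qpos": joint angles; "joint_vel": joint speeds; "joint_torque": joint torques, N m; "position": TCP position; "eef_rot": TCP orientation; "ft_force": force on the tool from outside, world axes, zero at the start; "wrist_torque": the same for the moment, N m; "grip_width": finger opening in m; "grip_force": force on a finger pad.
Only numpy, scipy, OpenCV 4.12 (cv2) and the standard library are available. Lean on these libraries where they do the work, as an engineer would, in place of code of your own. Each camera call takes 0.05 s, during which the arm holds its last target. There are 200 camera calls.

## Working session

There is one attempt and no reset: what is moved stays moved. The work goes in short steps, each a Python script; the robot and the scene stay as the last script left them, time stands still between calls to the robot, and variables do not carry over. Pictures are saved under pics/ and viewed, at most 10 in all, crops included, and the job is handed in when it is done.

```bash
ls; mkdir -p pics; cat > h.py <<'E'
from cell import *
import numpy as np, cv2
def snap(cam,name=None):
    c=capture(cam)
    if name: cv2.imwrite(f'pics/{name}.png',c['pixels'])
    return c
def ray(c,uv,z):
    R=cv2.Rodrigues(np.array(c['rvec'],float))[0]; t=np.array(c['tvec'],float).ravel()
    o=-R.T@t; d=R.T@np.linalg.inv(np.array(c['K']))@np.array([uv[0],uv[1],1.])
    return o+d*(z-o[2])/d[2]
def proj(c,p):
    return cv2.projectPoints(np.array(p,float).reshape(-1,3),np.array(c['rvec'],float),np.array(c['tvec'],float),np.array(c['K'],float),None)[0].reshape(-1,2)
E
python3 - <<'E'
from h import *
for n in('top','scene'):
    c=snap(n,n+'0');R=cv2.Rodrigues(np.array(c['rvec'],float))[0];print(n,-R.T@np.array(c['tvec']).ravel(),R[2])
print(read_state())
E
```

```text
pics
top [0.43746116 0.0302302  1.15738077] [ 0.12774821  0.01347542 -0.99171508]
scene [ 1.0328629  -0.68465299  0.90466428] [-0.37223022  0.60657837 -0.70250078]
{'t': 0.1, 'qpos': array([-1.26070091,  0.70698647, -0.0276666 ,  1.48495663,  0.02200365,
        0.9509209 , -0.07547508]), 'joint_vel': array([-0.00028535, -0.00244183,  0.00088992, -0.00045059,  0.00114625,
        0.00055518,  0.00265742]), 'joint_torque': array([ 2.26467280e-03, -8.84303856e+01,  1.23685218e+00, -2.36461097e+01,
        1.70371664e-02,  5.08078490e-03, -2.09076899e-05]), 'position': array([0.19802866, 0.53956013, 0.22640392]), 'eef_rot': array([-3.14062311e+00,  7.42555785e-07,  2.78986136e+00]), 'ft_force': array([-0.52135314, -0.27230769, -0.14757753]), 'wrist_torque': array([-0.00505478,  0.05436487, -0.03202056]), 'grip_force': 0.0, 'grip_width': 0.08536212666149431}
```

View pics/top0.png

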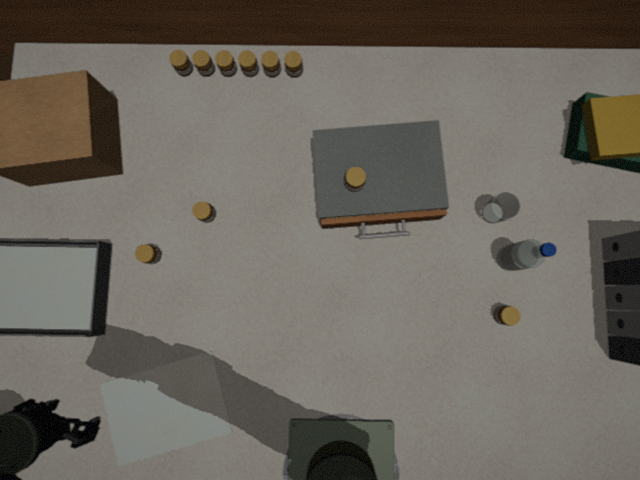

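View pics/scene0.png

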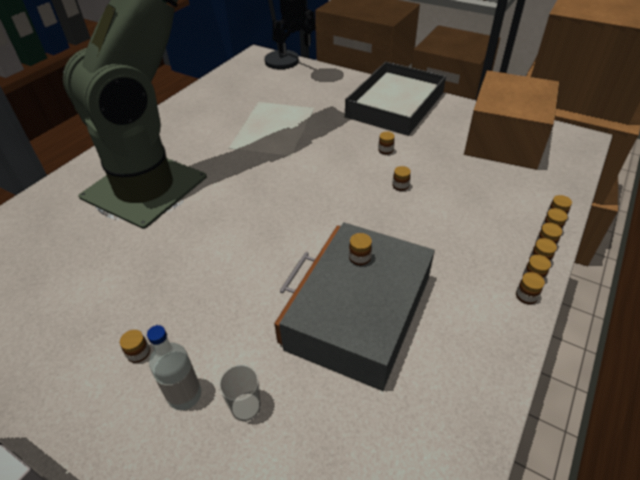

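The top view shows the unit's grey top with corners near (314,130), (438,121), (447,210) and (320,217), and the handle bar from (359,234) to (408,231). The jar on top is at (355,177). The scene view agrees. Next I measure the unit and the handle.

```bash
python3 - <<'E'
from h import *
c=snap('top');im=c['pixels'];hsv=cv2.cvtColor(im,cv2.COLOR_BGR2HSV)
print(im[160,400],hsv[160,400],im[300,330],hsv[300,330],im[234,384],im[214,400],im[235,370])
m=np.zeros(im.shape[:2],np.uint8);m[100:230,290:470]=255
m&=((im.max(2)<115)&(hsv[...,1]<60)).astype(np.uint8)*255
m=cv2.morphologyEx(m,cv2.MORPH_OPEN,np.ones((7,7)))
k=max(cv2.findContours(m,0,2)[0],key=cv2.contourArea)
q=cv2.approxPolyDP(cv2.convexHull(k),6,True)[:,0];P=np.array([ray(c,u,.1) for u in q]);print(q,P[:,:2])
for i in range(len(P)):
    d=P[i]-P[i-1];print(np.linalg.norm(d),np.degrees(np.arctan2(d[1],d[0])))
for u in((359,236),(408,233),(384,234.5)):print(u,ray(c,u,.062))
for n,u in dict(jtop=(355,177)).items():print(n,ray(c,u,.158))
big=cv2.resize(im[100:260,290:530],None,fx=3.3,fy=3.3,interpolation=cv2.INTER_CUBIC);cv2.imwrite('pics/c1.png',big)
E
```

```text
[79 82 80] [50  9 82] [117 124 129] [ 18  24 129] [102 104 106] [ 43  69 108] [104 104 106]
[[438 120]
 [448 208]
 [316 217]
 [313 130]] [[ 0.88462957 -0.23202243]
 [ 0.65919342 -0.25318745]
 [ 0.63159769  0.0702327 ]
 [ 0.85407795  0.08247161]]
0.31597453012229965 -84.45139523174659
0.2264275043026955 -174.63651960468604
0.32459531677627834 94.87693330595697
0.22281664448478833 3.1487377997125416
(359, 236) [ 0.59158745 -0.03800432  0.062     ]
(408, 233) [ 0.60127645 -0.16156421  0.062     ]
(384, 234.5) [ 0.59645365 -0.10105711  0.062     ]
jtop [ 0.71767154 -0.02147098  0.158     ]
```

View pics/c1.png

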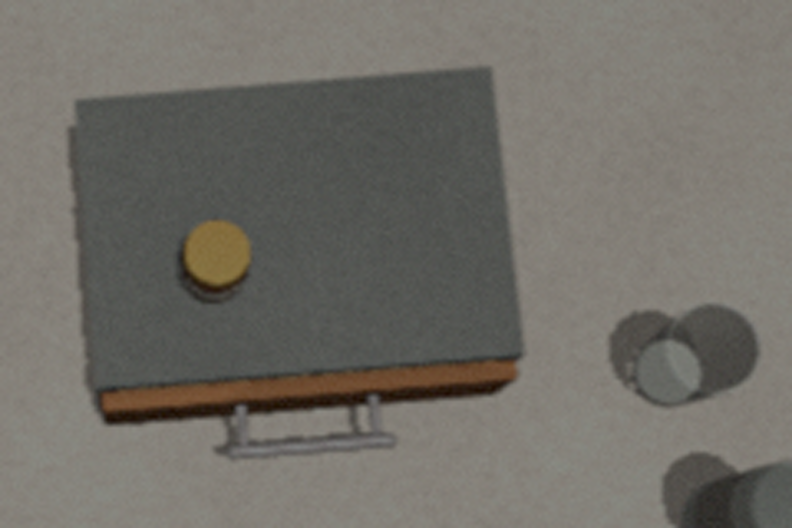

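```bash
python3 - <<'E'
from h import *
c=snap('scene');print(proj(c,[[.5916,-.038,.062],[.6013,-.1616,.062]]))
Y=.083;p=np.array([.5965,-.101]);s=read_state()['qpos']
for y in(Y+np.pi/2,Y-np.pi/2):
    for r in((*p,.22),(*p,.065),(p[0]-.17,p[1]-.014,.065)):print(y,solve_ik(r,[np.pi,0,y]))
y=Y+np.pi/2 if solve_ik((*p,.22),[np.pi,0,Y+np.pi/2]) is not None and abs(solve_ik((*p,.22),[np.pi,0,Y+np.pi/2])[6])<1.9 else Y-np.pi/2
move_pose([*p,.22],[np.pi,0,y]);grip(.028,40)
print(read_state()['position'],read_state()['grip_width'],y,read_state()['t'])
c=snap('wrist','w1');print(proj(c,[[.5916,-.038,.062],[.6013,-.1616,.062]]))
E
```

```text
[[307.7493419  253.55485729]
 [281.85094895 291.11265407]]
1.6537963267948965 [ 0.03206548  0.7706622   0.1773115   1.38010639 -0.14620443  1.00359127
  0.32187864]
1.6537963267948965 [ 0.09881475  0.96682431  0.0335701   1.52553042 -0.04566422  0.65000381
  0.2372463 ]
1.6537963267948965 [ 0.19503276  0.8330286  -0.00720413  2.11730959  0.02803469  0.19134074
  0.24566362]
-1.4877963267948966 [-0.33357363  1.07884703  1.29717576  1.39328827 -1.0322812   1.41918931
 -2.1098886 ]
-1.4877963267948966 [ 0.46364644  1.06591692 -0.77265007  1.51203019  0.8659471   0.93075158
  2.63548364]
-1.4877963267948966 [ 0.34447026  0.83944623 -0.27226187  2.11300588  0.78038     0.28845996
  2.6254184 ]
[ 0.59648928 -0.10099305  0.21998951] 0.027944702893338124 1.6537963267948965 3.45
[[314.25430262 142.91776479]
 [313.54897044 273.66749657]]
```

View pics/w1.png

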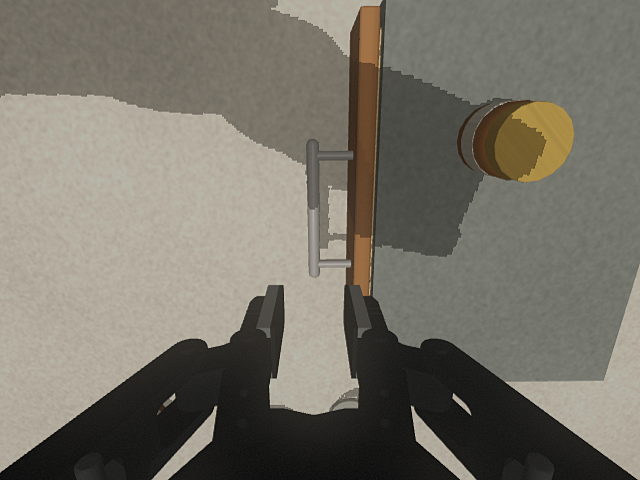

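The wrist view shows the bar at column 313, rows 143–273, as projected, with the jaws straddling it. I'll descend, grip and pull.

```bash
python3 - <<'E'
from h import *
Y=.083;p=np.array([.5965,-.101]);d=-np.array([np.cos(Y),np.sin(Y)])
movel([*p,.065],feed=.12);grip(0.0,60);s=read_state();print(s['grip_width'],s['grip_force'],s['ft_force']);f0=s['ft_force']
movel([*(p+d*.145),.065],feed=.08);print(read_state()['ft_force']-f0)
x=.145
while x<.175:
    x+=.003;movel([*(p+d*x),.065],feed=.03);wait(.15);s=read_state();f=-(s['ft_force']-f0)[:2]@d
    print(round(x,3),f,s['position'])
    if f>12:break
grip(.028);print(read_state()['position'],read_state()['t'])
q=read_state()['position'];movel([q[0],q[1],.25],feed=.2)
c=snap('top','t2');c=snap('wrist','w2')
E
```

```text
-0.00032460169873616164 0.0 [-0.34307227 -0.84933945  0.13066445]
[-0.34794962  0.06306008  0.90710314]
0.148 0.3718544014002715 [ 0.4490697  -0.11327474  0.06500915]
0.151 0.06746706386203453 [ 0.4460757  -0.1135285   0.06502147]
0.154 0.20829696450954965 [ 0.44307764 -0.11377168  0.06500957]
0.157 0.6139207197242031 [ 0.44007629 -0.1140217   0.06499388]
0.16 -0.39111686008305635 [ 0.43710286 -0.11427381  0.06500434]
0.163 0.11160591672879804 [ 0.43410085 -0.11453124  0.06500154]
0.166 0.6103306814719559 [ 0.43110165 -0.11475633  0.06499614]
0.169 0.6556933983674886 [ 0.42813889 -0.11502033  0.06499189]
0.172 -0.4265478612220521 [ 0.4251423  -0.11527144  0.06500472]
0.175 0.03041862262873004 [ 0.42217    -0.1155044   0.06501344]
[ 0.42210235 -0.11548579  0.06499575] 11.6667
```

View pics/w2.png

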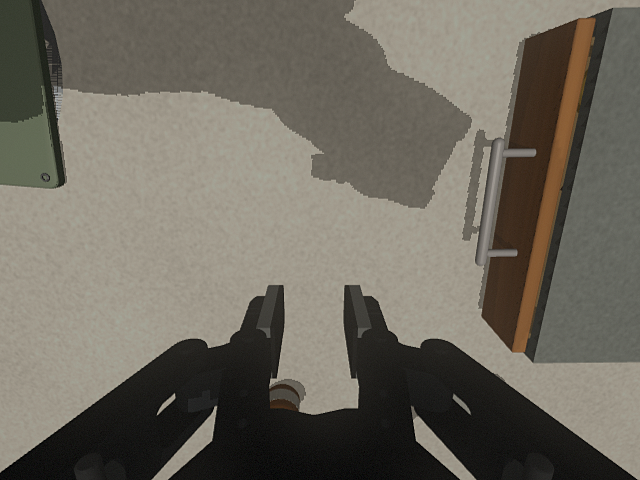

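View pics/t2.png

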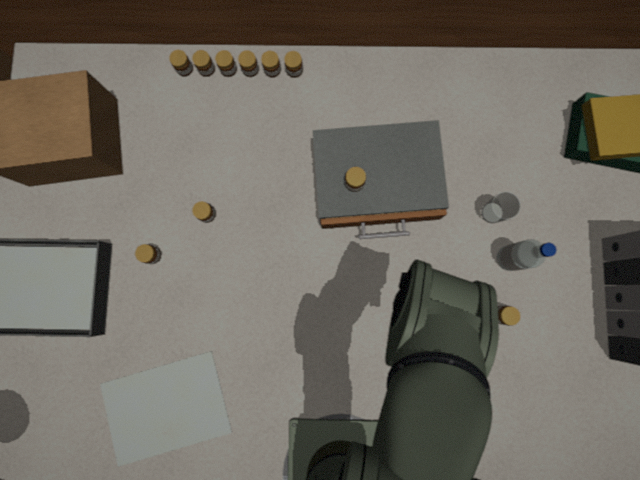

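The grip missed: the jaws shut on nothing and the handle hasn't moved, still at (359–408, 235) in the top view. Next I check where the TCP really sits relative to the wrist camera's calibration.

```bash
python3 - <<'E'
from h import *
s=read_state();print(s['position'],s['eef_rot'],s['qpos'])
c=snap('wrist');q=s['position'];R=cv2.Rodrigues(np.array(c['rvec'],float))[0];print('cam',-R.T@np.array(c['tvec']).ravel(),R[2])
print(proj(c,[q,q-[0,0,.022],q-[0,0,.1]]))
print('handle',proj(c,[[.5916,-.038,.062],[.6013,-.1616,.062]]))
t=snap('top');print(proj(t,[q]),proj(snap('scene','s3'),[q,q-[0,0,.022]]))
E
```

```text
[ 0.42176968 -0.11543722  0.24924211] [-3.14016157e+00 -3.59372311e-04  1.65374941e+00] [ 0.09088783  0.48425348  0.16615498  1.91972527 -0.11328418  0.74798632
  0.40450698]
cam [ 0.41495525 -0.03510676  0.39721609] [ 0.02495275 -0.31151607 -0.94991321]
[[314.13848728 296.77953348]
 [314.11882869 277.19099694]
 [314.0745215  233.04168006]]
handle [[499.50797512 141.33976726]
 [479.06126029 262.2889644 ]]
[[401.91012263 306.02537461]] [[216.91556199 187.85133686]
 [218.66839711 195.76908808]]
```

View pics/s3.png

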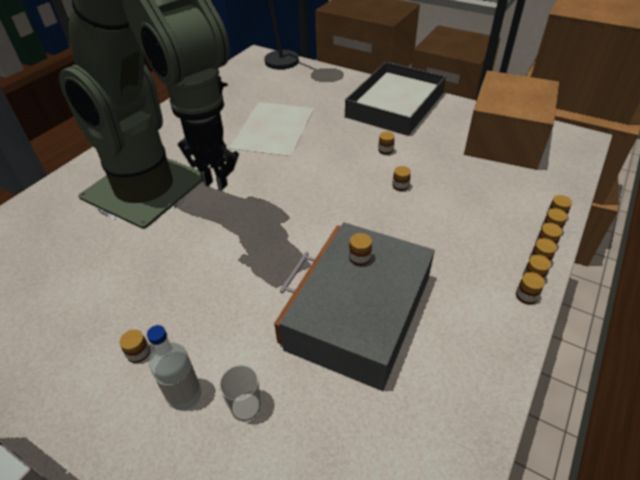

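In the scene view the fingertips are at about (207,183) and (222,187), but the projected tips are at (218.7,196). So the tips look roughly 25–30 mm higher than stated. I'll measure that from the known jaw opening in the wrist view.

```bash
python3 - <<'E'
from h import *
import os
s=read_state();q=s['position'];c=snap('wrist');K=np.array(c['K']);print(K[0,0],s['grip_width'],{k:v for k,v in globals().items() if 'tcp' in k.lower()})
R=cv2.Rodrigues(np.array(c['rvec'],float))[0];t=np.array(c['tvec'],float).ravel()
for a,b,v in((283,345,286),(272,356,376)):
    Z=K[0,0]*s['grip_width']/(b-a)
    print(R.T@(Z*np.linalg.inv(K)@[(a+b)/2,v,1]-t)-q)
im=snap('scene')['pixels'][100:260,140:350]
cv2.imwrite('pics/c4.png',cv2.resize(im,None,fx=3.7,fy=3.7,interpolation=cv2.INTER_CUBIC))
print(s.keys())
E
```

```text
341.70632150409415 0.027856190669203137 {'tcp_to_tips': 0.022}
[-0.00096327  0.01049088  0.00940365]
[-0.0001575   0.00053161  0.05502446]
dict_keys(['t', 'qpos', 'joint_vel', 'joint_torque', 'position', 'eef_rot', 'ft_force', 'wrist_torque', 'grip_force', 'grip_width'])
```

View pics/c4.png

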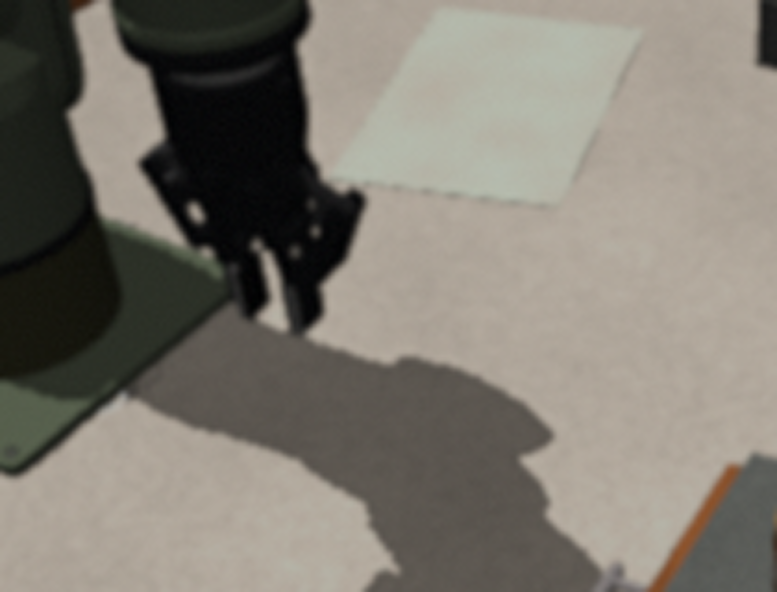

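The measured pad tips are about 9 mm behind the reported TCP instead of 22 mm ahead (the half-width of 10.5 mm checks out), so the stated tool is about 30 mm too long. I'll command 26 mm lower and verify with the grip width before pulling.

```bash
python3 - <<'E'
from h import *
Y=.083;p=np.array([.5965,-.101]);d=-np.array([np.cos(Y),np.sin(Y)]);Z=.039
O=[np.pi,0,Y+np.pi/2]
movel([*p,.2],feed=.2);movel([*p,.09],feed=.15);movel([*p,Z],feed=.05)
s=read_state();f0=s['ft_force'];print(f0)
grip(0.0,60);s=read_state();print(s['grip_width'],s['grip_force'],s['ft_force'],s['t'])
if s['grip_width']>.006:
    movel([*(p+d*.143),Z],feed=.08);print(read_state()['ft_force']-f0)
    x=.143
    while x<.178:
        x+=.003;movel([*(p+d*x),Z],feed=.03);wait(.1);s=read_state();f=-(s['ft_force']-f0)[:2]@d
        print(round(x,3),round(f,1),s['grip_width'])
        if f>12:break
    print(s['position'],s['t'])
E
```

```text
[-5.12882586  1.17090451 24.29559062]
0.00901565227069994 58.54494094848633 [-0.90580514  0.33581448 11.37617923] 16.5083
[  5.35283953 -13.45924671 -13.34387118]
0.146 3.6 0.009071632024120691
0.149 4.1 0.008934230881002453
0.152 4.9 0.008722978961717243
0.155 2.2 0.00899738201380265
0.158 4.9 0.008886753252885154
0.161 3.8 0.008794096123426442
0.164 4.0 0.00855658573289126
0.167 11.8 0.008630947520337703
0.17 27.8 0.009000440904948542
[ 0.43218169 -0.11690879  0.03954623] 21.5917
```

```bash
python3 - <<'E'
from h import *
grip(.028);s=read_state();q=s['position'];print(s['ft_force'])
movel([q[0],q[1],.09],feed=.06);movel([q[0],q[1],.27],feed=.2);movel([.55,-.18,.27],feed=.2)
c=snap('wrist','w5');snap('top','t5');print(proj(c,[[.432,-.115,.062]]),read_state()['t'])
E
```

```text
[-0.37906085 -0.9202565   0.57758645]
[[201.77645252 128.59426148]] 24.9167
```

View pics/w5.png

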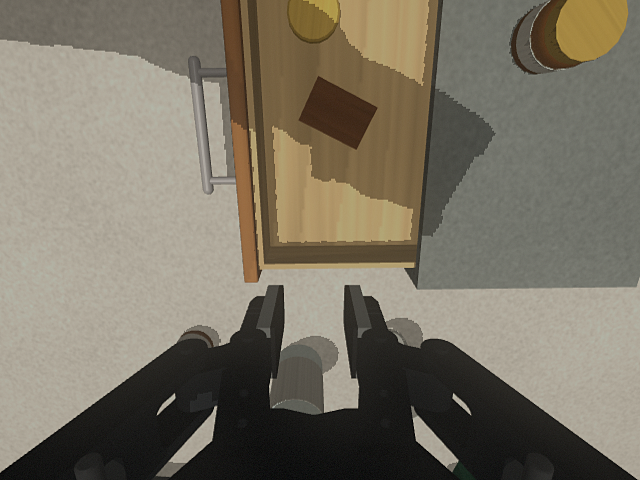

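The drawer is open. The block's top face has corners (319,76), (377,107), (357,149) and (300,119), with the lid at (314,15). The camera is nearly overhead, so no end face shows. I'll compute the pose and then look obliquely to find the hole.

```bash
python3 - <<'E'
from h import *
c=snap('wrist');im=c['pixels']
hsv=cv2.cvtColor(im,cv2.COLOR_BGR2HSV);print(hsv[110,340],hsv[60,300],hsv[130,360])
m=np.zeros(im.shape[:2],np.uint8);m[60:170,280:395]=255
m&=(im.max(2)<75).astype(np.uint8)*255
m=cv2.morphologyEx(m,cv2.MORPH_OPEN,np.ones((5,5)))
k=max(cv2.findContours(m,0,2)[0],key=cv2.contourArea);print(cv2.contourArea(k))
q=cv2.boxPoints(cv2.minAreaRect(k));print(q.round())
for Q in(q,np.array([[300,119],[319,76],[377,107],[357,149.]])):
    P=np.array([ray(c,u,.066) for u in Q]);print('ctr',P.mean(0))
    for i in(1,2):
        d=P[i]-P[i-1];print(np.linalg.norm(d),np.degrees(np.arctan2(d[1],d[0])))
print('lid',ray(c,(314,15),.035),'walls',ray(c,(262,266),.078),ray(c,(415,263),.078),'unit edge',ray(c,(428,200),.1))
s=snap('scene','s5')['pixels'];print(proj(snap('scene'),[P.mean(0)]))
E
```

```text
[ 12 171  61] [ 18 114 112] [ 13 146  63]
2988.5
[[296. 119.]
 [317.  76.]
 [377. 106.]
 [356. 148.]]
ctr [ 0.56429684 -0.0892164   0.066     ]
0.04304077495810621 66.25098936513463
0.06335071550594179 -19.731846850962313
ctr [ 0.5659484  -0.08950172  0.066     ]
0.04252304719833547 69.20404074663983
0.06249601707193825 -21.183573972099264
lid [ 0.53468737 -0.00075086  0.035     ] walls [ 0.49931178 -0.25148078  0.078     ] [ 0.66350018 -0.23422873  0.078     ] unit edge [ 0.65657553 -0.16047311  0.1       ]
[[286.47487805 262.61158378]]
```

```bash
python3 - <<'E'
from h import *
p=np.array([.565,-.0893]);b=None
for y in np.radians([159,-21]):
    q=[solve_ik([*p,z],[np.pi,0,y]) for z in(.2,.02)];print(np.degrees(y),q)
    if q[0] is not None and q[1] is not None and (b is None or abs(q[0][6])<b[0]): b=(abs(q[0][6]),y)
y=b[1];grip(.062,40)
move_pose([*p,.2],[np.pi,0,y]);c=snap('wrist','w6')
movel([*p,.06],feed=.15)
for z in(.045,.032,.02):
    movel([*p,z],feed=.05);s=read_state();print(z,s['ft_force'],s['position'])
    if s['ft_force'][2]>12:break
grip(0,60);s=read_state();print(s['grip_width'],s['grip_force'],y,s['t'],s['ft_force'])
E
```

```text
159.0 [array([ 0.17371577,  0.73470854, -0.1434477 ,  1.53187095,  0.12425645,
        0.88394375,  1.19218755]), array([ 0.13169702,  1.00436308, -0.06091492,  1.66537923,  0.11250159,
        0.47526675,  1.20313548])]
-21.0 [array([-0.23002204,  0.83783289,  0.71101216,  1.54594707, -0.61758024,
        0.99282976, -1.27440445]), array([-0.13999677,  1.07376988,  0.49933074,  1.67452172, -0.81795203,
        0.61477673, -1.10580744])]
0.045 [-0.59532477 -0.5691091  -0.21166711] [ 0.56489273 -0.08925617  0.0447737 ]
0.032 [0.25884923 0.24991606 0.32279855] [ 0.56482301 -0.08926656  0.03170632]
0.02 [ 0.18764105 -0.79567819 -0.56860007] [ 0.56484683 -0.08925261  0.01969593]
0.04343559211566061 61.04437105357647 2.775073510670984 28.95 [0.88830163 0.1598867  4.56502218]
```

Gripped at 43.4 mm, which matches the 44 mm block. I'll lift it and look at the end that faces the camera.

```bash
python3 - <<'E'
from h import *
movel([.565,-.0893,.30],feed=.15);wait(.3)
s=read_state();print(s['grip_width'],s['grip_force'],s['ft_force'],s['t'])
c=snap('wrist','w7')
from scipy.spatial.transform import Rotation as Ro
for sg in(1,-1):
  for psi in np.radians([-45,-20,0,20,45,70]):
    z=np.array([np.cos(psi),np.sin(psi),0]);x=np.array([0,0,sg*1.]);R=np.c_[x,np.cross(z,x),z]
    o=Ro.from_matrix(R).as_euler('xyz')
    for P in([.5,0,.4],[.55,.1,.4]):
        q=solve_ik(P,o);print(sg,round(np.degrees(psi)),P,None if q is None else np.round(q-s['qpos'],2))
E
```

```text
0.043267875780925454 60.94254434108734 [ 0.06761999  0.38125482 -0.88033252] 31.2667
1 -45 [0.5, 0, 0.4] [-0.9   0.13  0.08  1.03  1.48  0.47  0.34]
1 -45 [0.55, 0.1, 0.4] [-0.97  0.16  0.06  0.68  1.42  0.5   0.65]
1 -20 [0.5, 0, 0.4] None
1 -20 [0.55, 0.1, 0.4] None
1 0 [0.5, 0, 0.4] None
1 0 [0.55, 0.1, 0.4] None
1 20 [0.5, 0, 0.4] None
1 20 [0.55, 0.1, 0.4] None
1 45 [0.5, 0, 0.4] [ 1.03  0.46 -1.2   1.01  3.85 -0.6   0.84]
1 45 [0.55, 0.1, 0.4] [ 0.71  0.45 -1.2   1.03  3.43 -0.38  1.18]
1 70 [0.5, 0, 0.4] [ 0.61  0.21 -0.23  0.56 -1.39  0.24 -0.11]
1 70 [0.55, 0.1, 0.4] [ 0.77  0.53 -1.18  0.58 -1.19 -0.67 -0.39]
-1 -45 [0.5, 0, 0.4] [-0.68  0.15 -0.31  1.03  1.42  0.74 -2.78]
-1 -45 [0.55, 0.1, 0.4] [-1.56  0.6   1.47  0.7   1.19 -0.73 -2.35]
-1 -20 [0.5, 0, 0.4] None
-1 -20 [0.55, 0.1, 0.4] None
-1 0 [0.5, 0, 0.4] None
-1 0 [0.55, 0.1, 0.4] None
-1 20 [0.5, 0, 0.4] None
-1 20 [0.55, 0.1, 0.4] None
-1 45 [0.5, 0, 0.4] [ 1.03  0.46 -1.2   1.01  3.85 -0.6  -2.3 ]
-1 45 [0.55, 0.1, 0.4] [ 0.71  0.45 -1.2   1.03  3.43 -0.38 -1.96]
-1 70 [0.5, 0, 0.4] [ 0.18  0.23  0.57  0.58 -1.5   0.8  -3.09]
-1 70 [0.55, 0.1, 0.4] [ 0.54  0.26 -0.53  0.58 -1.55 -0.1  -3.22]<sys>:0: UserWarning: Gimbal lock detected. Setting third angle to zero since it is not possible to uniquely determine all angles.
```

View pics/w7.png

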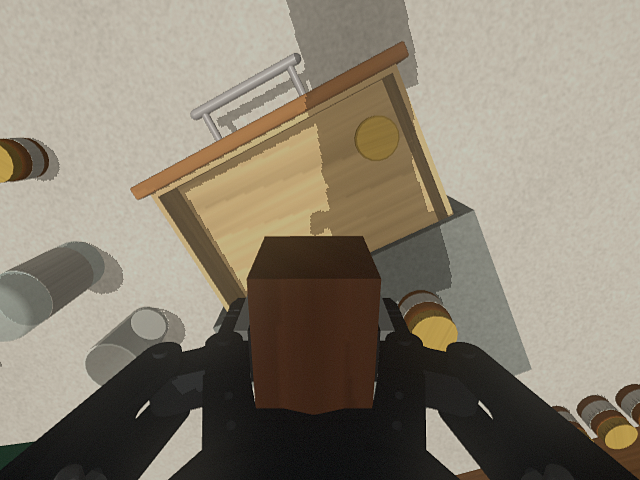

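The drawer, with the lid at (377,138), is left open. The block's camera-side end face (rows 237–278, columns 248–380) looks plain. I'll check that in numbers.

```bash
python3 - <<'E'
import cv2,numpy as np
im=cv2.imread('pics/w7.png').astype(float).sum(2)
b=cv2.blur(im,(7,3))
for r in range(236,300,4):print(r,b[r,250:382:8].astype(int))
E
```

```text
236 [498 498 334 297 297 271 254 255 241 249 233 183 185 183 229 304 314]
240 [496 491 160 147 143 140 133 131 126 123 122 116 114 110 142 314 319]
244 [488 468 142 142 140 138 134 127 123 123 115 115 110 111 105 321 311]
248 [494 381 140 138 136 134 131 127 121 118 113 111 111 107 105 273 233]
252 [488 287 139 134 131 130 128 123 121 115 111 108 106 105 105 148 185]
256 [481 201 137 132 130 125 122 121 118 114 109 107 104 102 103 138 244]
260 [489 138 136 129 124 122 118 116 115 112 110 104 100 102  98 109 242]
264 [425 136 133 129 123 117 115 111 111 109 106 104 100  98 101  98 240]
268 [353 132 130 126 121 114 110 108 106 103 106 102 101  99  94  99 201]
272 [255 130 126 123 118 114 108 104 102 101 100 101 100  99  96  96 167]
276 [169 129 122 118 114 109 104  98  98  97  94  97  97  97  98  94 131]
280 [163 159 150 146 150 147 144 137 134 137 134 137 141 140 140 139 145]
284 [164 159 150 145 150 143 139 133 129 132 130 134 139 136 136 136 151]
288 [173 158 148 143 146 141 138 131 128 130 130 134 136 136 136 135 152]
292 [174 155 148 140 144 141 135 129 127 128 128 133 135 133 135 134 158]
296 [168 155 146 140 143 137 134 128 125 127 127 131 135 134 135 133 152]
```

The end face shows a smooth gradient and no hole ellipse, so the hole is at the -x_tool end. That means x_tool has to point down.

```bash
python3 - <<'E' 2>/dev/null
from h import *
from scipy.spatial.transform import Rotation as Ro
movel([.53,-.06,.40],feed=.15);q0=read_state()['qpos']
best=None
for d in(-60,-45,-35,60,70,80):
  psi=np.radians(d);z=np.array([np.cos(psi),np.sin(psi),0]);x=np.array([0,0,-1.]);R=np.c_[x,np.cross(z,x),z]
  for P in([.5,0,.42],[.45,.05,.42]):
    q=solve_ik(P,Ro.from_matrix(R).as_euler('xyz'))
    if q is None: continue
    c=np.abs(q-q0)[:6].max();print(d,P,np.round(q-q0,2))
    if best is None or c<best[0]:best=(c,d,P,q)
print(best)
for k in range(1,6):
    move_j(q0+(best[3]-q0)*k/5);s=read_state();print(s['position'].round(3),s['ft_force'].round(1),round(s['grip_width'],4))
    if s['position'][2]<.27:print('LOW');break
wait(.3);s=read_state();R=Ro.from_euler('xyz',s['eef_rot']).as_matrix();print(R.round(3),s['t'])
c=snap('top','t8');g=c['pixels'].astype(int).sum(2)
pz=s['position']-.008*0*R[:,2];u=proj(c,[s['position']+[0,0,.032]])[0];print(u)
a,b=u.round().astype(int);print(g[b-22:b+23:2,a-24:a+25:2])
w=snap('wrist','w8')
E
```

```text
-60 [0.5, 0, 0.42] [-1.05  0.27  0.46  0.84  1.27  0.04 -2.44]
-60 [0.45, 0.05, 0.42] [-1.11  0.25  0.28  0.84  1.13  0.22 -2.46]
-45 [0.5, 0, 0.42] [-1.02  0.22  0.38  1.11  1.56  0.05 -2.72]
-45 [0.45, 0.05, 0.42] [-0.97  0.21 -0.07  1.11  1.28  0.35 -2.72]
60 [0.5, 0, 0.42] [ 0.84  0.32 -0.53  0.82 -1.52 -0.28 -3.14]
60 [0.45, 0.05, 0.42] [ 1.07  0.54 -1.2   1.05  4.48 -0.87 -2.87]
70 [0.5, 0, 0.42] [ 0.22  0.33  0.57  0.66 -1.49  0.58 -3.11]
70 [0.45, 0.05, 0.42] [ 0.18  0.28  0.57  0.89 -1.44  0.53 -2.92]
80 [0.5, 0, 0.42] [ 0.31  0.34  0.35  0.47 -1.37  0.52 -3.25]
80 [0.45, 0.05, 0.42] [ 0.15  0.31  0.57  0.72 -1.35  0.6  -3.02]
(np.float64(1.1254261715147285), -60, [0.45, 0.05, 0.42], array([-0.97134618,  0.74573458,  0.11741411,  2.11530303,  1.20219177,
        1.59847628, -1.27741867]))
[ 0.473 -0.045  0.345] [ 0.  -0.4 -0.8] 0.0435
[ 0.434 -0.045  0.331] [-0.8 -0.2 -0.5] 0.0433
[ 0.422 -0.041  0.347] [ 0.8 -1.  -1.4] 0.043
[ 0.433 -0.014  0.381] [ 0.2 -0.5 -0.3] 0.0431
[0.45  0.049 0.42 ] [-0.4 -0.1 -1. ] 0.0435
[[-0.     0.867  0.498]
 [ 0.001  0.498 -0.867]
 [-1.    -0.
[... 1764 characters left out ...]
28  96 130 131 146 120 154 358 419 403
  400 407 402 408 413 411 413]
 [155 143  97  84 118  93 121  95  92  90 135 151 161 151 142 268 406 409
  399 411 412 415 406 410 416]
 [257 117 118  92  48  82  49  73  69 136 135 126 143 139 284 401 419 402
  398 409 409 408 402 406 422]
 [371 158 151 130 111  68  88  93 125 140 146 134 193 315 295 389 416 407
  411 414 415 403 403 408 417]
 [407 271 133 150 145 145 139 144 159 127 152 298 436 449 367 407 415 414
  415 414 408 403 403 408 417]
 [419 362 183 152 164 161 142 141 165 302 438 458 400 261 398 415 403 406
  403 417 407 412 404 405 418]
 [414 402 255 139 146 130 133 257 388 461 436 307 158 149 356 423 414 419
  411 419 410 425 426 409 420]]
```

The top view shows a dark round rim with a shaded inside on the block's upper face, so the hole points up. The block is held at about 0.42 m with the tool axis level to within 0.1°. I'm handing in.

```bash
python3 -c "
from cell import *
s=read_state();print(s['grip_force'],abs(s['joint_vel']).max(),s['t']);print(finish_job())"
```

```text
61.16900861263275 0.007277786524557957 35.3917
the job is handed in; nothing more can be done
None
```

I handed the job in at about 35 s: the drawer is pulled to its stop with the lid still in it, and the stand is held still at about 0.42 m with its hole straight up (checked in the top camera); the first pull missed the handle because the fingertips measured about 30 mm shorter than stated, and I saw nothing knocked over but did not re-measure the jars, cup and bottle.

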